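# Find the solid plummet for the titration beaker

### The arm

A 6-joint arm with a two-finger parallel gripper is mounted at the origin on the work surface. World frame = base frame: x ahead of the robot, y to its left, z up, the work surface at z = 0. Lengths are in m, angles in rad, forces in N, time in s.
With the tool pointing down it reaches from about 0.225 to 0.875 m from the base axis. Payload 3.4 kg.
Tool frame: the origin (TCP) lies between the finger pads; the fingertips stand 25 mm ahead of it and the grasp point (between the pads) lies 6 mm ahead of it (manip.finger_overhang is the distance from the TCP to the fingertips, in m); z points along the fingers, y is the line along which they close (so a half turn about z gives the same grasp; the last joint's range is limited). The gripper opens to 85 mm and grips with 20 to 120 N. Pads are 22 mm wide; open, the fingers measure 114 mm over their backs; the gripper's body (76 mm by 85 mm) begins 54 mm behind the grasp point. The pads swing forward as they close: fully open they stand 13 mm farther back than shut.
Start: joints at [-1.341, 0.276, 1.505, -0, 1.361, -0.121], TCP at [0.198, -0.54, 0.256] pointing down, gripper open.
Joint ranges: [-2.89, 2.89], [-0.75, 2.08], [0.22, 2.7], [-1.18, 4.32], [0.11, 2.71], [-2.7, 2.7]. Speed limits (rad/s): [2.57, 2.57, 3.14, 3.14, 3.14, 3.14].

### API

Orientations are given as a rotation vector (axis times angle).
In Python, from workcell import manip, imaging, finish_job gives the robot as it stands.
- The arm moves only by the shell command python3 -m handwheel 'ROWS' [OPENING]. ROWS is a JSON list of rows, 1 to 20 of them, each written [[dx, dy, dz], turn]: dx, dy, dz in m, then a turn about the tool's z in rad; each row is the pose to reach, as a shift and turn from the pose commanded when the command began, along the tool's axes at that moment; what a row does not reach only later rows make up. A row lasts 1/8 s, in which the tool goes at most 0.0625 m and 0.188 rad, less where a joint would pass 70% of its speed; a pose out of reach is approached as far as the arm can. OPENING is the opening from 0.0 (shut) to 1.0 (fully open), set as the command begins (- or left out keeps the last). The fingers move at their own pace and stop on an object; the grip force is fixed at half the most. Time passes only in rows, so rows that do not move let the fingers close. It prints the time, the measured TCP pose, the force, the opening and the grip force at its end. Input that does not fit is refused with a message, and nothing moves.
- manip.observe(): the state, without advancing time (a new reading comes with each control period).
- imaging.snapshot(name): name is "scene" or "top" or "wrist"; returns the picture (420x560x3 uint8, red, green, blue); there is no depth.
- imaging.get_calibration(name): a dict with "camera_matrix" (3x3 intrinsics, pixels), "origin" and "attitude" of the camera in the world. Camera axes: x right, y down, z forward; pixel columns grow to the right and rows downward; lengths in m; the calibration is good to about 2 mm. A picture is of the moment at which its call begins: read the wrist's pose just before it. get_calibration takes no time and is no camera call; for the wrist camera it gives the pose at the moment of the call.
- finish_job(): hands the job in; it is judged then, once.
The state is a dict: "time": time; "joint_pos": joint angles; "qd": joint speeds; "joint_torque": joint torques, N m; "ee_pos": TCP position; "tcp_rot": TCP orientation; "ft_force": force on the tool from outside, world axes, zero at the start; "moment": the same for the moment, N m; "opening": opening from 0.0 (shut) to 1.0 (fully open); "finger_force": force on a finger pad.
Only numpy, scipy, OpenCV 4.12 (cv2) and the standard library are available. Lean on these libraries where they do the work, as an engineer would, in place of code of your own. Each camera call takes 0.05 s, during which the arm holds its last target. There are 200 camera calls.

### The job

Get the bench ready for a density check: slide the steel beaker across the white plate from the grey ring onto the blue ring without lifting it off the plate, and let go of it. Then lift the plummet from the orange pad clear of the bench and hold it still for at least half a second to feel its weight, put it back upright on that pad, and then lift and weigh the one from the white pad in the same way. Finish while still holding the heavier plummet in the gripper, upright and still over the middle of the beaker's mouth with its foot about 40 mm above the rim, the lighter one standing on its own pad, and everything else on the bench left as it was.

Things in the scene. Friction and masses are not known exactly. Their poses are not given: they have to be found in the camera images.
- plate: fixed white plate lying on the black bench, 140 x 260 x 15 mm high, its place and yaw vary. Origin: centre of its underside, z up; its long side is its y axis. It carries the two painted ring marks, 130 mm apart along its long side
- ring_grey: grey painted ring, 72 mm in diameter, flat on the plate's top: where the beaker stands at the start. Origin: its centre, on the plate's top, 15 mm above the bench. It may be the left or the right one
- ring_blue: blue painted ring with a blue dot in the middle, 72 mm in diameter, flat on the plate's top: where the beaker has to go. Origin: its centre, on the plate's top, 15 mm above the bench
- beaker: empty round straight-sided open steel beaker, 60 mm outer diameter, 85 mm high, wall 3 mm, 0.25 kg, loose. Origin: centre of its underside, z up
- beaker_rim (a point): centre of the beaker's mouth, 85 mm above its underside, level with the rim
- pad_orange: fixed round orange pad on the bench, 68 mm in diameter, 6 mm thick. Origin: centre of its underside. Its plummet is the first to lift
- pad_white: fixed round white pad on the bench, 68 mm in diameter, 6 mm thick. Origin: centre of its underside. Its plummet is the second to lift
- plummet_a: density plummet: steel body 36 mm in diameter, 40 mm high, a short cone, then an upright blue stem 18 mm in diameter from 47 to 90 mm above the foot, to grip it by. Origin: centre of its foot; z up the stem. Stands on the orange or the white pad. Looks just like the other, but one is solid (0.34 to 0.46 kg), one hollow (0.10 to 0.16 kg); only weight tells which, not name or place.
- plummet_b: density plummet: steel body 36 mm in diameter, 40 mm high, a short cone, then an upright blue stem 18 mm in diameter from 47 to 90 mm above the foot, to grip it by. Origin: centre of its foot; z up the stem. Stands on the orange or the white pad. Looks just like the other, but one is solid (0.34 to 0.46 kg), one hollow (0.10 to 0.16 kg); only weight tells which, not name or place.
- amber_bottle: bystander: amber glass bottle with a black cap, 74 mm in diameter, 150 mm high, loose. Origin: centre of its underside
- white_bottle: bystander: white plastic bottle with a blue cap, 60 mm in diameter, 120 mm high, loose. Origin: centre of its underside
- sample_jar: bystander: small amber jar with a white cap, 36 mm in diameter, 45 mm high, loose. Origin: centre of its underside
- dish: bystander: shallow white ceramic dish, 90 mm in diameter, 16 mm high, loose. Origin: centre of its underside
- spatula: bystander: flat spatula with a black handle, 190 mm long, lying on the bench, loose
- tip_tray: bystander: open blue plastic tray, 120 x 85 x 50 mm high, loose. Origin: centre of its underside
Not all that is in view belongs to the job. Leave any red or turquoise look-alike of the beaker alone.

How it is judged:
By the outcome, as a careful person would: the job done as asked, in the order asked, and still so for the second after the job is handed in, while the arm keeps its last pose, push and grip.
It also fails if it takes over 72 s, if anything falls off the work surface, if the arm or the gripper's body presses on something with over 40 N, if the wrist force passes 120 N, or if a joint passes its speed limit or range.

## Working session

There is one attempt and no reset: what is moved stays moved. The work goes in short steps, Python scripts to look and compute and a shell command to move; the robot and the scene stay as the last step left them, time stands still between calls to the robot, and variables do not carry over. Pictures are saved under pics/ and viewed, at most 10 in all, crops included, and the job is handed in when it is done.

```bash
mkdir -p pics; cat > h.py <<'E'
import numpy as np, cv2
from workcell import manip, imaging, finish_job
def cal(n):
    c=imaging.get_calibration(n); return np.array(c["camera_matrix"]),np.array(c["origin"]),c["attitude"]
def R_(a):
    a=np.array(a,float)
    return a if a.shape==(3,3) else cv2.Rodrigues(a)[0]
def ray(c,p,z):
    K,o,a=c; d=R_(a)@np.linalg.inv(K)@np.array([p[0],p[1],1.]); return o+d*(z-o[2])/d[2]
def proj(c,P):
    K,o,a=c; q=K@(R_(a).T@(np.array(P)-o)); return q[:2]/q[2]
def snap(n,f):
    im=cv2.cvtColor(np.array(imaging.snapshot(n)),cv2.COLOR_RGB2BGR); cv2.imwrite(f"pics/{f}.png",im); return im
E
python3 - <<'E'
from h import *
print(manip.observe())
for n in("scene","top","wrist"):
    print(n,imaging.get_calibration(n))
a=snap("top","top0"); b=snap("scene","scene0")
E
```

```text
{'time': 0.0, 'joint_pos': array([-1.34100047e+00,  2.76581956e-01,  1.50612796e+00,  5.26980314e-07,
        1.36069286e+00, -1.21003784e-01]), 'qd': array([-9.43194569e-04, -1.77426763e-04,  1.21409429e-03, -7.38841856e-04,
        8.64235639e-04,  8.36831786e-05]), 'joint_torque': array([ 2.61163885e-03, -4.16766107e+01, -2.45806503e+01, -4.89240699e-05,
        1.10006778e-02, -7.42629169e-06]), 'ee_pos': array([ 0.19748107, -0.53951341,  0.25544916]), 'tcp_rot': array([-3.09161100e+00, -5.47898106e-01,  1.53693652e-04]), 'ft_force': array([ 0.53041014, -0.00107029,  0.13860289]), 'moment': array([ 0.05548617, -0.01813832,  0.00618667]), 'finger_force': 0.0, 'opening': 1.001535088034936}
scene {'camera_matrix': array([[406.6666252 ,   0.        , 285.606955  ],
       [  0.        , 406.6666252 , 215.98224803],
       [  0.        ,   0.        ,   1.        ]]), 'origin': array([1.11030072, 0.73338921, 0.63281892]), 'attitude': array([-0.75784592, -2.36362242,  1.32496662])}
top {'camera_matrix': array([[497.37661488,   0.        , 281.31960677],
       [  0.        , 497.37661488, 211.30560771],
       [  0.        ,   0.        ,   1.        ]]), 'origin': array([0.32382131, 0.014992  , 1.42256828]), 'attitude': array([-2.12080258,  2.1468333 , -0.18565729])}
wrist {'camera_matrix': array([[375.47500459,   0.        , 274.29408045],
       [  0.        , 375.47500459, 211.59048453],
       [  0.        ,   0.        ,   1.        ]]), 'origin': array([ 0.27218294, -0.51235481,  0.37269786]), 'attitude': array([ 2.35382086, -1.64384303, -0.2654669 ])}
```

View pics/top0.png

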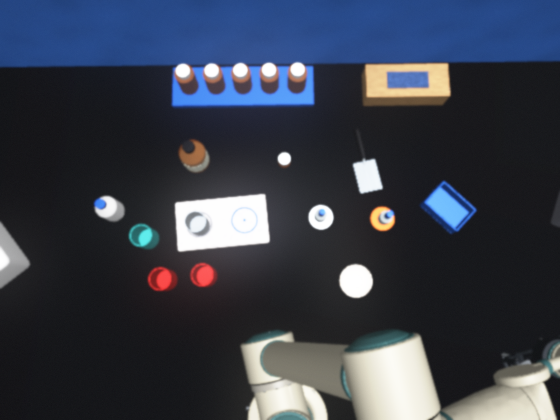

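View pics/scene0.png

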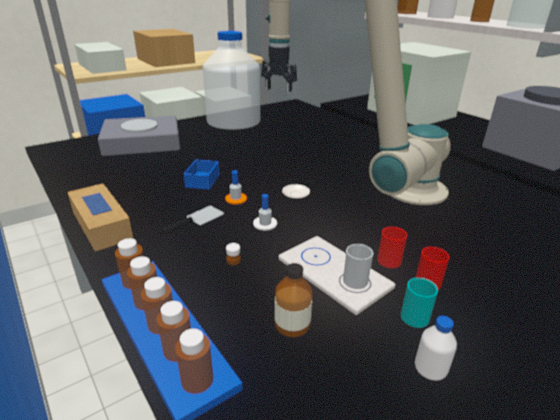

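The top view shows the beaker on the left (grey) ring near (198,224), the blue ring and its dot near (245,220), the white pad near (321,217) and the orange pad near (383,218). Red beakers stand near (203,274) and (162,279), with a turquoise one near (143,236). The scene view agrees: the plate is near (335,270), the beaker near (358,268), and a plummet with a blue stem stands on each pad.

```bash
python3 - <<'E'
from h import *
im=cv2.imread("pics/top0.png"); c=cal("top"); hsv=cv2.cvtColor(im,cv2.COLOR_BGR2HSV); H,S,V=cv2.split(hsv)
def cnt(m,box):
    x0,y0,x1,y1=box; k=np.zeros(m.shape,np.uint8); k[y0:y1,x0:x1]=m[y0:y1,x0:x1].astype(np.uint8)*255
    cs,_=cv2.findContours(k,cv2.RETR_EXTERNAL,cv2.CHAIN_APPROX_NONE); return max(cs,key=cv2.contourArea)
w=cnt((V>120)&(S<90),(165,185,280,260)); P=np.array([ray(c,p[0],.015)[:2] for p in cv2.convexHull(w)],np.float32)
r=cv2.minAreaRect(P); print("plate",r)
bl=(H>100)&(H<130)&(S>70)&(V>60)
b=cnt(bl,(222,200,268,242)); P=np.array([ray(c,p[0],.015)[:2] for p in b],np.float32); print("blue ring",cv2.minEnclosingCircle(P),cv2.minAreaRect(P))
o=cnt((H>5)&(H<20)&(S>150)&(V>120),(360,195,410,240)); h=cv2.convexHull(o); P=np.array([ray(c,p[0],.006)[:2] for p in h],np.float32); print("orange",cv2.minEnclosingCircle(P))
o=cnt((S<80)&(V>110),(300,195,340,240)); h=cv2.convexHull(o); P=np.array([ray(c,p[0],.006)[:2] for p in h],np.float32); print("white",cv2.minEnclosingCircle(P))
for n,bx in(("wp",(308,203,334,230)),("op",(372,205,400,230))):
    b=cnt((H>95)&(H<130)&(S>110),bx); m=b.reshape(-1,2).mean(0); print(n,m,cv2.contourArea(b),ray(c,m,.096)[:2],ray(c,m,.075)[:2])
cv2.imwrite("pics/crop0.png",np.hstack([cv2.resize(im[190:260,170:275],None,fx=4.5,fy=4.5),cv2.resize(im[190:260,300:370],None,fx=4.5,fy=4.5)]))
cv2.imwrite("pics/crop0.png",cv2.resize(im[190:260,170:275],None,fx=7,fy=7,interpolation=cv2.INTER_CUBIC))
R=R_(manip.observe()["tcp_rot"]); print(R.round(3))
E
```

```text
plate ((0.5374079942703247, 0.18016228079795837), (0.1463281810283661, 0.2645619511604309), 4.899170398712158)Traceback (most recent call last):
  File "<stdin>", line 9, in <module>
  File "<stdin>", line 5, in cnt
ValueError: max() iterable argument is empty
```

```bash
python3 - <<'E'
from h import *
im=cv2.imread("pics/top0.png"); c=cal("top"); I=im.astype(int)
def cnt(m,box):
    x0,y0,x1,y1=box; k=np.zeros(m.shape,np.uint8); k[y0:y1,x0:x1]=m[y0:y1,x0:x1].astype(np.uint8)*255
    cs,_=cv2.findContours(k,cv2.RETR_EXTERNAL,cv2.CHAIN_APPROX_NONE); return max(cs,key=cv2.contourArea)
B,G,Rr=I[...,0],I[...,1],I[...,2]; V=I.max(2); S=(V-I.min(2))
def go(n,m,box,z):
    b=cv2.convexHull(cnt(m,box)); P=np.array([ray(c,p[0],z)[:2] for p in b],np.float32)
    (q,s,a)=cv2.minAreaRect(P); print(n,np.round(q,4),"size",np.round(s,4),"circ",cv2.minEnclosingCircle(P))
go("blue",(B-Rr>25),(222,200,268,242),.015)
go("orange",(Rr-B>70),(360,195,410,240),.006)
go("white",(V>110),(300,195,340,240),.006)
for n,bx in(("wp",(308,203,334,230)),("op",(372,205,400,230))):
    go(n+" stem",(B-Rr>40)&(B-G>15),bx,.096)
cv2.imwrite("pics/crop0.png",np.vstack([cv2.resize(im[195:255,172:272],None,fx=5,fy=5,interpolation=cv2.INTER_CUBIC),cv2.resize(im[195:240,302:402],None,fx=5,fy=5,interpolation=cv2.INTER_CUBIC)]))
R=R_(manip.observe()["tcp_rot"]); print(R.round(3))
E
```

```text
blue [0.5507 0.1223] size [0.0543 0.0737] circ ((0.5432351231575012, 0.11668399721384048), 0.03728301078081131)
orange [ 0.5446 -0.2812] size [0.0698 0.0701] circ ((0.5440661311149597, -0.28134867548942566), 0.036989979445934296)
white [ 0.5511 -0.1039] size [0.0722 0.0732] circ ((0.5506057739257812, -0.10412462800741196), 0.037795618176460266)
wp stem [ 0.5489 -0.0981] size [0.0164 0.0165] circ ((0.5488599538803101, -0.09803341329097748), 0.01001888606697321)
op stem [ 0.5412 -0.2819] size [0.0151 0.0275] circ ((0.5399646162986755, -0.2830445170402527), 0.01429750956594944)
[[ 0.939  0.344 -0.   ]
 [ 0.344 -0.939  0.002]
 [ 0.    -0.002 -1.   ]]
```

View pics/crop0.png

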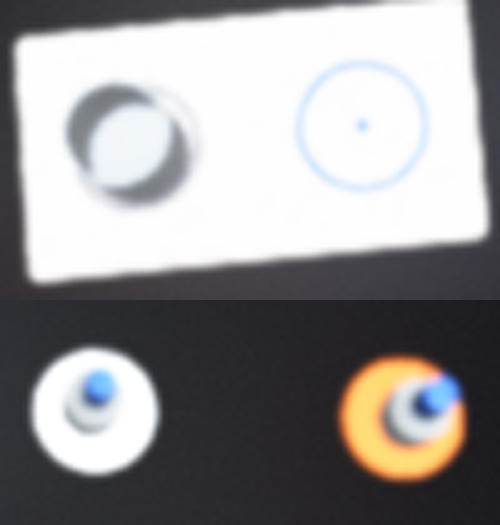

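The crop confirms the beaker sits on the grey ring, with the blue dot near px (244,220). The plate and pad sizes match what was given, and both plummets stand roughly on their pads. I'll hover over the beaker and refine with the wrist camera.

```bash
python3 -m handwheel '[[[0.584,-0.622,0],0.266],[[0.584,-0.622,0],0.266],[[0.584,-0.622,0],0.266],[[0.584,-0.622,0],0.266],[[0.584,-0.622,0],0.266],[[0.584,-0.622,0],0.266],[[0.584,-0.622,0],0.266],[[0.584,-0.622,0],0.266],[[0.584,-0.622,0],0.266],[[0.584,-0.622,0],0.266],[[0.584,-0.622,0],0.266],[[0.584,-0.622,0],0.266],[[0.584,-0.622,0],0.266],[[0.584,-0.622,0],0.266],[[0.584,-0.622,0],0.266],[[0.584,-0.622,0],0.266],[[0.584,-0.622,0],0.266],[[0.584,-0.622,0],0.266]]' 1.0
python3 - <<'E'
from h import *
s=manip.observe(); print(s["ee_pos"],s["joint_pos"].round(2),R_(s["tcp_rot"]).round(3))
c=cal("wrist"); np.savez("w1.npz",K=c[0],o=c[1],R=R_(c[2])); snap("wrist","w1")
for P in([.5318,.245,.1],[.543,.1154,.015],[.5318,.245,.015]): print(proj(c,P))
E
```

```text
time: 2.35
ee_pos: [0.5321, 0.2437, 0.2566]
tcp_rot: [3.139, 0.131, 0.0]
ft_force: [-1.0, -0.4, -0.0]
opening: 0.999
finger_force: 0.0
[0.53206849 0.24372226 0.25659415] [ 0.31  0.29  1.48 -0.    1.37  1.8 ] [[ 0.997  0.083  0.   ]
 [ 0.083 -0.997 -0.   ]
 [ 0.     0.    -1.   ]]
[272.49793617 198.75555302]
[406.46324427 174.06123865]
[272.89919301 174.37800553]
```

View pics/w1.png

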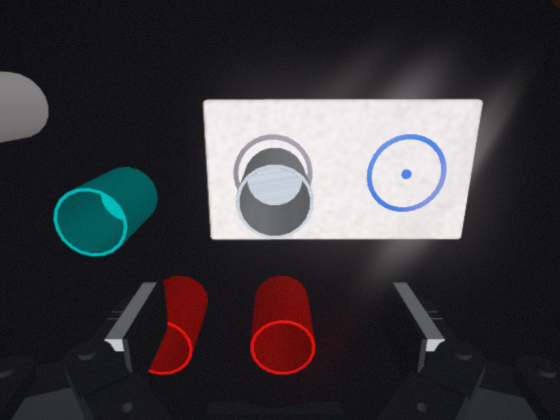

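The wrist view shows the blue dot at (406,174), exactly where predicted. The beaker rim is centred near (274,201), a few px off the ring centre. I'll measure it.

```bash
python3 - <<'E'
from h import *
d=np.load("w1.npz"); c=(d["K"],d["o"],d["R"])
im=cv2.imread("pics/w1.png").astype(int)
# rim: left/right extremes at rows 190-215, bottom extreme
m=(im.max(2)<205)|False
for r in (190,198,205,212): print(r,im[r,226:246].mean(1).round().astype(int),im[r,302:322].mean(1).round().astype(int))
print(im[155:175,274].mean(1).round().astype(int),im[228:246,274].mean(1).round().astype(int))
for p in((236.5,201.5),(312,201.5),(274.3,165.5),(274.3,237.5),(274.3,201.5)): print(ray(c,p,.1).round(4))
print("dot",ray(c,(406.3,174),.015))
E
```

```text
190 [237 237 237 238 238 239 239 237 237 238 231 202 189 207 203 175 111 102
 105 106] [ 95  95  94  95  96 126 179 202 202 210 231 237 238 238 239 240 241 241
 241 237]
198 [238 240 242 241 241 238 237 236 234 231 219 211 205 179 112 105 106 106
 104 106] [ 98  96  96  96  94  92  93 117 172 205 208 217 236 240 240 241 241 241
 240 240]
205 [239 239 239 240 240 240 240 240 239 232 202 206 205 178 114 104 107 106
 107 110] [ 97  98  94  95  94  95  99 135 203 213 219 229 238 239 239 238 238 238
 238 239]
212 [239 238 237 237 239 238 238 235 234 233 232 227 211 209 197 158 113 108
 109 109] [ 95  94  95  95  96 116 170 209 214 221 234 237 240 242 242 243 243 243
 241 239]
[109 109 108 108 107 109 109 110 112 144 197 207 206 211 212 215 211 208
 208 213] [103 103 104 104 103 104 107 148 205 210 203 111  46  35  34  33  31  34]
[0.5273 0.2721 0.1   ]
[0.5321 0.2149 0.1   ]
[0.5574 0.2458 0.1   ]
[0.5004 0.241  0.1   ]
[0.5297 0.2435 0.1   ]
dot [0.5430467  0.11557015 0.015     ]
```

```bash
python3 -m handwheel '[[[-0.003,0,0],0],[[-0.003,0,0.05],0],[[-0.003,0,0.1],0],[[-0.003,0,0.14],0],[[-0.003,0,0.17],0],[[-0.003,0,0.182],0],[[-0.003,0,0.182],0],[[-0.003,0,0.182],0]]' 1.0 && python3 -m handwheel '[[[0,0,0],0],[[0,0,0],0],[[0,0,0],0],[[0,0,0],0],[[0,0,0],0],[[0,0,0],0],[[0,0,0],0],[[0,0,0],0]]' 0.5
```

```text
time: 3.4
ee_pos: [0.5304, 0.2449, 0.0757]
tcp_rot: [-3.138, -0.133, -0.004]
ft_force: [0.3, 0.0, 0.2]
opening: 1.005
finger_force: 0.0
time: 4.4
ee_pos: [0.5302, 0.2447, 0.0759]
tcp_rot: [-3.138, -0.133, -0.004]
ft_force: [0.0, -0.9, 5.3]
opening: 0.688
finger_force: 64.9
```

```bash
python3 -m handwheel '[[[0,0.01,0],0],[[0.001,0.025,0],0],[[0.001,0.045,0],0],[[0.002,0.065,0],0],[[0.002,0.085,0],0],[[0.003,0.105,0],0],[[0.003,0.12,0],0],[[0.003,0.13,0],0],[[0.003,0.13,0],0],[[0.003,0.13,0],0]]'
python3 - <<'E'
from h import *
c=cal("wrist"); snap("wrist","w2"); print(manip.observe()["ee_pos"],proj(c,[.543,.1155,.1]),proj(c,[.543,.1155,.015]))
E
```

```text
time: 5.65
ee_pos: [0.5447, 0.1149, 0.0759]
tcp_rot: [3.139, 0.132, 0.006]
ft_force: [0.9, 0.1, 5.7]
opening: 0.694
finger_force: 64.9
[0.54469334 0.11489939 0.0758889 ] [271.5615053  369.82772953] [272.68681897 253.4831971 ]
```

View pics/w2.png

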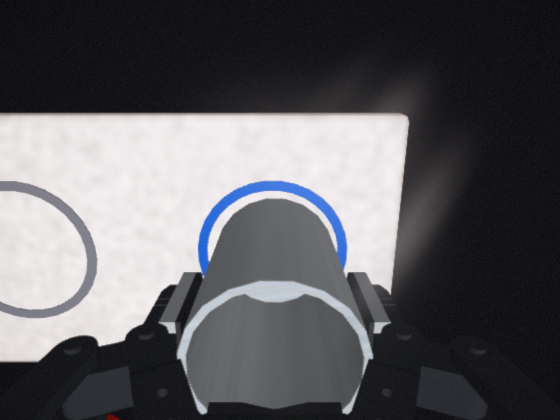

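The beaker appears centred left to right in the blue ring (ring about 200–347, beaker about 275). I'll release, rise and check.

```bash
python3 -m handwheel '[[[0,0,0],0],[[0,0,0],0],[[0,0,0],0],[[0,0,0],0],[[0,0,0],0]]' 1.0 && python3 -m handwheel '[[[0,0,-0.02],0],[[0,0,-0.06],0],[[0,0,-0.12],0],[[0,0,-0.18],0],[[0,0,-0.18],0],[[0,0,-0.18],0]]'
python3 - <<'E'
from h import *
s=manip.observe();c=cal("wrist"); im=snap("wrist","w3").astype(int); print(s["ee_pos"],R_(s["tcp_rot"]).round(3),proj(c,[.543,.1155,.1]),proj(c,[.543,.1155,.015]))
np.savez("w3.npz",K=c[0],o=c[1],R=R_(c[2]))
cv2.imwrite("pics/w3c.png",cv2.resize(im[130:260,200:350].astype(np.uint8),None,fx=4,fy=4))
E
```

```text
time: 6.32
ee_pos: [0.5432, 0.1153, 0.0741]
tcp_rot: [3.139, 0.133, -0.0]
ft_force: [-1.5, -0.3, 0.7]
opening: 1.004
finger_force: 0.0
time: 7.08
ee_pos: [0.5427, 0.1152, 0.2538]
tcp_rot: [3.139, 0.133, -0.001]
ft_force: [-0.6, 0.1, -1.0]
opening: 1.001
finger_force: 0.0
[0.54272118 0.11521097 0.25377998] [[ 0.996  0.085 -0.001]
 [ 0.085 -0.996 -0.   ]
 [-0.001  0.    -1.   ]] [273.87118237 199.01842159] [273.97657162 174.30533046]
```

View pics/w3c.png

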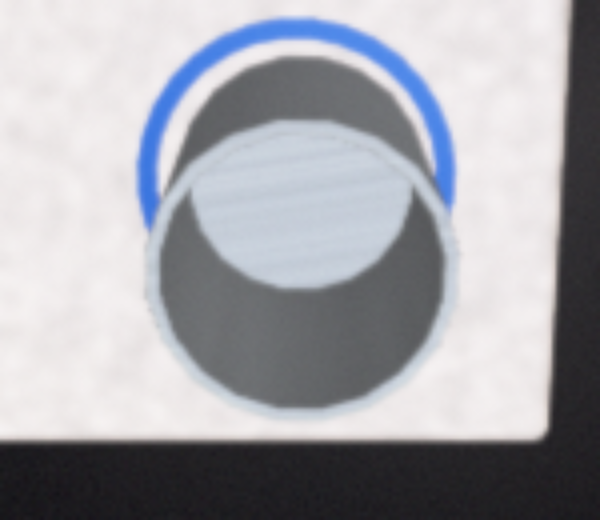

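The beaker stands inside the blue ring. Its rim centre is near (275.6,197.3) against a predicted (273.9,199.0), which is about 1.5 mm off, at roughly (0.5443, 0.1142). Next is the orange pad.

```bash
python3 -m handwheel '[[[-0.032,0.395,0],0],[[-0.032,0.395,0],0],[[-0.032,0.395,0],0],[[-0.032,0.395,0],0],[[-0.032,0.395,0],0],[[-0.032,0.395,0],0],[[-0.032,0.395,0],0],[[-0.032,0.395,0],0],[[-0.032,0.395,0],0],[[-0.032,0.395,0],0]]'
python3 - <<'E'
from h import *
s=manip.observe();c=cal("wrist"); im=snap("wrist","w4"); print(s["ee_pos"],R_(s["tcp_rot"]).round(3),proj(c,[.544,-.2813,.096]),proj(c,[.544,-.2813,.006]))
np.savez("w4.npz",K=c[0],o=c[1],R=R_(c[2])); I=im.astype(int)
B,G,Rr=I[...,0],I[...,1],I[...,2]
def go(n,m,z):
    cs,_=cv2.findContours(m.astype(np.uint8)*255,cv2.RETR_EXTERNAL,cv2.CHAIN_APPROX_NONE)
    for b in sorted(cs,key=cv2.contourArea)[::-1][:3]:
        P=np.array([ray(c,p[0],z)[:2] for p in cv2.convexHull(b)],np.float32); print(n,cv2.contourArea(b),cv2.boundingRect(b),cv2.minEnclosingCircle(P))
go("pad",Rr-B>70,.006); go("stem",B-Rr>50,.096)
E
```

```text
time: 8.38
ee_pos: [0.5449, -0.279, 0.2543]
tcp_rot: [-3.138, -0.137, 0.0]
ft_force: [0.3, 0.5, -0.4]
opening: 1.001
finger_force: 0.0
[ 0.54494891 -0.27898587  0.25433556] [[ 0.996  0.087 -0.   ]
 [ 0.087 -0.996  0.001]
 [-0.    -0.001 -1.   ]] [277.27860546 199.31583677] [276.68297274 173.8059553 ]
pad 2065.5 (243, 139, 70, 67) ((0.5444594025611877, -0.2819608151912689), 0.03453689068555832)
stem 16301.0 (394, 84, 166, 166) ((0.5793177485466003, -0.42861005663871765), 0.06813622266054153)
stem 1039.5 (26, 149, 52, 32) ((0.5571954846382141, -0.11186566948890686), 0.020359773188829422)
stem 575.5 (270, 178, 23, 34) ((0.5478441119194031, -0.2842543423175812), 0.013344894163310528)
```

View pics/w4.png

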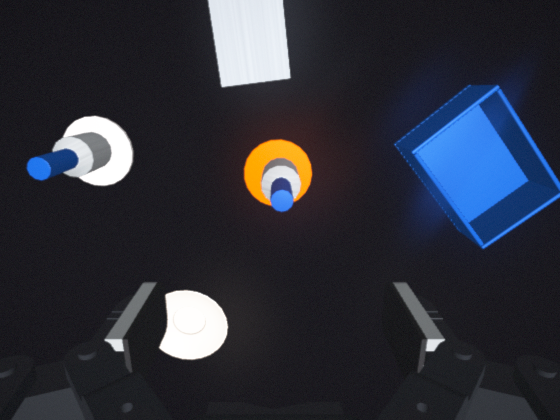

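The orange plummet's stem top is at about (281.5,200.5), giving (0.5435, -0.2844). That is 3 mm off the pad centre (0.5445, -0.282), which is consistent. I'll descend.

```bash
python3 -m handwheel '[[[-0.002,0.005,0],0],[[-0.002,0.005,0.05],0],[[-0.002,0.005,0.1],0],[[-0.002,0.005,0.14],0],[[-0.002,0.005,0.165],0],[[-0.002,0.005,0.171],0],[[-0.002,0.005,0.171],0],[[-0.002,0.005,0.171],0]]' 
python3 - <<'E'
from h import *
s=manip.observe();c=cal("wrist"); im=snap("wrist","w5"); print(s["ee_pos"],R_(s["tcp_rot"]).round(3)[0])
I=im.astype(int); m=(I[...,0]-I[...,2]>50).astype(np.uint8); m[:, :200]=0; m[:,350:]=0
cs,_=cv2.findContours(m,0,1); b=max(cs,key=cv2.contourArea); print(cv2.boundingRect(b)); print(proj(c,s["ee_pos"]+[0,0,.013]))
E
```

```text
time: 9.43
ee_pos: [0.5442, -0.2868, 0.0848]
tcp_rot: [3.137, 0.133, 0.004]
ft_force: [0.9, -0.1, 0.0]
opening: 1.001
finger_force: 0.0
[ 0.54421644 -0.28678714  0.08484153] [0.996 0.085 0.002]
(241, 262, 54, 100)
[274.11329156 341.89232661]
```

```bash
python3 -m handwheel '[[[0.001,-0.002,0],0],[[0.001,-0.002,0],0],[[0.001,-0.002,0],0]]' && python3 -m handwheel '[[[0,0,0],0],[[0,0,0],0],[[0,0,0],0],[[0,0,0],0],[[0,0,0],0],[[0,0,0],0],[[0,0,0],0],[[0,0,0],0],[[0,0,0],0],[[0,0,0],0]]' 0.0
```

```text
time: 9.85
ee_pos: [0.5442, -0.2841, 0.0835]
tcp_rot: [3.138, 0.133, 0.0]
ft_force: [0.1, -0.3, -0.7]
opening: 0.997
finger_force: 0.0
time: 11.1
ee_pos: [0.5442, -0.2843, 0.0834]
tcp_rot: [3.138, 0.133, 0.0]
ft_force: [0.4, -1.4, 1.6]
opening: 0.199
finger_force: 58.4
```

```bash
python3 -m handwheel '[[[0,0,-0.01],0],[[0,0,-0.03],0],[[0,0,-0.06],0],[[0,0,-0.08],0],[[0,0,-0.08],0],[[0,0,-0.08],0],[[0,0,-0.08],0],[[0,0,-0.08],0]]' && for i in 1 2 3; do python3 -m handwheel '[[[0,0,0],0],[[0,0,0],0],[[0,0,0],0]]'; python3 -c "
from h import *
s=manip.observe();print(s['ft_force'],s['joint_torque'][1:3])"; done
```

```text
time: 12.1
ee_pos: [0.5437, -0.2838, 0.1623]
tcp_rot: [-3.138, -0.133, 0.002]
ft_force: [0.2, 0.5, -3.6]
opening: 0.194
finger_force: 58.8
time: 12.48
ee_pos: [0.5441, -0.2841, 0.1633]
tcp_rot: [3.139, 0.133, 0.0]
ft_force: [-0.1, 0.7, -3.9]
opening: 0.192
finger_force: 58.8
[-0.09416729  0.72931853 -3.9075983 ] [-49.22250509 -24.11855221]
time: 12.85
ee_pos: [0.5441, -0.2841, 0.1633]
tcp_rot: [3.139, 0.133, 0.0]
ft_force: [-0.1, 0.8, -4.1]
opening: 0.197
finger_force: 58.8
[-0.09197565  0.75967286 -4.14127868] [-49.28053379 -24.14275646]
time: 13.22
ee_pos: [0.5441, -0.2841, 0.1633]
tcp_rot: [3.139, 0.133, 0.0]
ft_force: [-1.0, -0.4, -4.0]
opening: 0.188
finger_force: 58.8
[-0.96378781 -0.39474044 -4.04681284] [-49.28568006 -24.14149225]
```

It reads about 4.0 N, so this one is the solid plummet. I'll put it back and then weigh the other as asked.

```bash
python3 -m handwheel '[[[0,0,0.03],0],[[0,0,0.06],0],[[0,0,0.072],0],[[0,0,0.077],0],[[0,0,0.08],0],[[0,0,0.08],0],[[0,0,0.08],0],[[0,0,0.08],0],[[0,0,0.08],0]]' && python3 -m handwheel '[[[0,0,0],0],[[0,0,0],0],[[0,0,0],0],[[0,0,0],0],[[0,0,0],0],[[0,0,0],0]]' 0.6 && python3 -m handwheel '[[[0,0,-0.03],0],[[0,0,-0.09],0],[[0,0,-0.15],0],[[0,0,-0.17],0],[[0,0,-0.17],0]]' 1.0
python3 - <<'E'
from h import *
s=manip.observe();c=cal("wrist"); im=snap("wrist","w6"); print(s["ee_pos"],R_(s["tcp_rot"]).round(3)[0])
I=im.astype(int); m=(I[...,0]-I[...,2]>50).astype(np.uint8); m[:, 380:]=0
cs,_=cv2.findContours(m,0,1); 
for b in sorted(cs,key=cv2.contourArea)[-2:]: print(cv2.boundingRect(b))
print(proj(c,[.5442,-.2843,.096]))
E
```

```text
time: 14.35
ee_pos: [0.5442, -0.2842, 0.0836]
tcp_rot: [3.138, 0.133, 0.001]
ft_force: [0.1, -0.0, -4.6]
opening: 0.191
finger_force: 58.7
time: 15.1
ee_pos: [0.5441, -0.2841, 0.0833]
tcp_rot: [3.139, 0.133, -0.0]
ft_force: [0.3, 0.6, 0.5]
opening: 0.598
finger_force: 0.0
time: 15.72
ee_pos: [0.5449, -0.2846, 0.2554]
tcp_rot: [3.136, 0.133, 0.006]
ft_force: [0.0, 0.3, -0.2]
opening: 0.998
finger_force: 0.0
[ 0.54487836 -0.28459712  0.25542389] [0.996 0.085 0.004]
(262, 178, 23, 34)
(19, 150, 52, 32)
[273.16048968 199.026633  ]
```

View pics/w6.png

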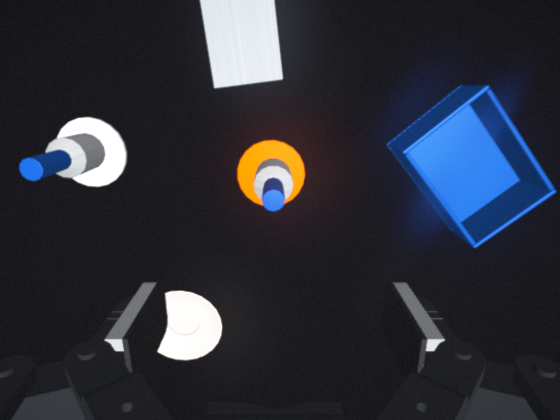

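The orange plummet stands upright on its pad, with its stem top at about (273,200) where expected. Now the white pad.

```bash
python3 -m handwheel '[[[0.02,-0.183,0],0],[[0.02,-0.183,0],0],[[0.02,-0.183,0],0],[[0.02,-0.183,0],0],[[0.02,-0.183,0],0],[[0.02,-0.183,0],0],[[0.02,-0.183,0],0]]'
python3 - <<'E'
from h import *
s=manip.observe();c=cal("wrist"); im=snap("wrist","w7"); print(s["ee_pos"],R_(s["tcp_rot"]).round(3)[0])
I=im.astype(int); m=(I[...,0]-I[...,2]>50).astype(np.uint8); m[:, :200]=0; m[:,350:]=0
cs,_=cv2.findContours(m,0,1); x,y,w,h=cv2.boundingRect(max(cs,key=cv2.contourArea)); print(x,y,w,h,ray(c,(x+w/2-.5,y+h-12),.096))
E
```

```text
time: 16.65
ee_pos: [0.5485, -0.1014, 0.2528]
tcp_rot: [3.139, 0.13, -0.001]
ft_force: [0.4, -0.1, -0.1]
opening: 1.0
finger_force: 0.0
[ 0.54848034 -0.10140372  0.25284581] [ 0.997  0.083 -0.001]
263 172 24 33 [ 0.55268174 -0.10126799  0.096     ]
```

```bash
python3 -m handwheel '[[[0.004,0,0],0],[[0.004,0,0.05],0],[[0.004,0,0.1],0],[[0.004,0,0.14],0],[[0.004,0,0.165],0],[[0.004,0,0.171],0],[[0.004,0,0.171],0],[[0.004,0,0.171],0],[[0.004,0,0.171],0]]' 
python3 - <<'E'
from h import *
s=manip.observe();c=cal("wrist"); im=snap("wrist","w8"); print(s["ee_pos"],R_(s["tcp_rot"]).round(3)[0])
I=im.astype(int); m=(I[...,0]-I[...,2]>50).astype(np.uint8); m[:, :200]=0; m[:,350:]=0
cs,_=cv2.findContours(m,0,1); b=max(cs,key=cv2.contourArea); print(cv2.boundingRect(b)); print(proj(c,s["ee_pos"]+[0,0,.013]))
E
```

```text
time: 17.82
ee_pos: [0.5533, -0.1, 0.0835]
tcp_rot: [3.138, 0.133, 0.004]
ft_force: [-0.6, 0.4, -0.3]
opening: 0.997
finger_force: 0.0
[ 0.55331104 -0.09996329  0.08350561] [0.996 0.085 0.002]
(252, 264, 54, 102)
[274.04382111 341.88535596]
```

```bash
python3 -m handwheel '[[[0,0.0015,0],0],[[0,0.0015,0],0],[[0,0.0015,0],0]]' && python3 -m handwheel '[[[0,0,0],0],[[0,0,0],0],[[0,0,0],0],[[0,0,0],0],[[0,0,0],0],[[0,0,0],0],[[0,0,0],0],[[0,0,0],0],[[0,0,0],0],[[0,0,0],0]]' 0.0 && python3 -m handwheel '[[[0,0,-0.01],0],[[0,0,-0.03],0],[[0,0,-0.06],0],[[0,0,-0.08],0],[[0,0,-0.08],0],[[0,0,-0.08],0],[[0,0,-0.08],0],[[0,0,-0.08],0]]' && for i in 1 2 3; do python3 -m handwheel '[[[0,0,0],0],[[0,0,0],0],[[0,0,0],0]]'; done
```

```text
time: 18.25
ee_pos: [0.5526, -0.1013, 0.0823]
tcp_rot: [3.139, 0.133, -0.0]
ft_force: [-0.1, -1.1, 0.1]
opening: 1.003
finger_force: 0.0
time: 19.5
ee_pos: [0.5528, -0.1013, 0.0824]
tcp_rot: [3.138, 0.133, 0.001]
ft_force: [0.3, -1.0, 3.0]
opening: 0.195
finger_force: 58.5
time: 20.5
ee_pos: [0.5522, -0.1011, 0.1614]
tcp_rot: [-3.138, -0.133, 0.003]
ft_force: [-0.9, 0.7, -0.7]
opening: 0.192
finger_force: 58.5
time: 20.88
ee_pos: [0.5526, -0.1012, 0.1623]
tcp_rot: [3.139, 0.133, -0.0]
ft_force: [0.1, 0.3, -1.1]
opening: 0.194
finger_force: 58.5
time: 21.25
ee_pos: [0.5527, -0.1012, 0.1623]
tcp_rot: [3.139, 0.133, 0.0]
ft_force: [-0.8, 0.2, -1.0]
opening: 0.196
finger_force: 58.5
time: 21.62
ee_pos: [0.5527, -0.1012, 0.1623]
tcp_rot: [3.139, 0.133, -0.0]
ft_force: [0.2, -0.2, -1.0]
opening: 0.197
finger_force: 58.5
```

It reads about 1.0 N, so this is the hollow one and the orange plummet is heavier. I'll set it down and return to orange.

```bash
python3 -m handwheel '[[[0,0,0.03],0],[[0,0,0.06],0],[[0,0,0.072],0],[[0,0,0.077],0],[[0,0,0.08],0],[[0,0,0.08],0],[[0,0,0.08],0],[[0,0,0.08],0],[[0,0,0.08],0]]' && python3 -m handwheel '[[[0,0,0],0],[[0,0,0],0],[[0,0,0],0],[[0,0,0],0],[[0,0,0],0],[[0,0,0],0]]' 0.6 && python3 -m handwheel '[[[0,0,-0.03],0],[[0,0,-0.09],0],[[0,0,-0.15],0],[[0,0,-0.17],0],[[0,0,-0.17],0],[[0,0,-0.17],0]]' 1.0 && python3 -m handwheel '[[[-0.024,0.182,0],0],[[-0.024,0.182,0],0],[[-0.024,0.182,0],0],[[-0.024,0.182,0],0],[[-0.024,0.182,0],0],[[-0.024,0.182,0],0],[[-0.024,0.182,0],0],[[-0.024,0.182,0],0]]'
python3 - <<'E'
from h import *
s=manip.observe();c=cal("wrist"); im=snap("wrist","w9"); print(s["ee_pos"],R_(s["tcp_rot"]).round(3)[0])
I=im.astype(int); m=(I[...,0]-I[...,2]>50).astype(np.uint8); m[:,350:]=0
cs,_=cv2.findContours(m,0,1)
for b in sorted(cs,key=cv2.contourArea)[-2:]: print(cv2.boundingRect(b))
print(proj(c,[.5442,-.2843,.096]))
E
```

```text
time: 22.75
ee_pos: [0.5528, -0.1013, 0.0825]
tcp_rot: [3.139, 0.133, 0.001]
ft_force: [-0.7, 0.2, -1.1]
opening: 0.196
finger_force: 58.5
time: 23.5
ee_pos: [0.5527, -0.1013, 0.0823]
tcp_rot: [3.139, 0.133, 0.0]
ft_force: [-0.9, -0.4, 0.4]
opening: 0.602
finger_force: 0.0
time: 24.25
ee_pos: [0.5518, -0.1009, 0.2508]
tcp_rot: [-3.138, -0.133, 0.004]
ft_force: [0.3, -0.1, -0.7]
opening: 0.998
finger_force: 0.0
time: 25.25
ee_pos: [0.5444, -0.2837, 0.2525]
tcp_rot: [3.138, 0.135, 0.0]
ft_force: [-0.8, 0.1, -0.1]
opening: 1.001
finger_force: 0.0
[ 0.54435336 -0.28369626  0.25253978] [0.996 0.086 0.   ]
(264, 177, 23, 35)
(18, 148, 53, 33)
[274.95632628 198.85831606]
```

View pics/w9.png

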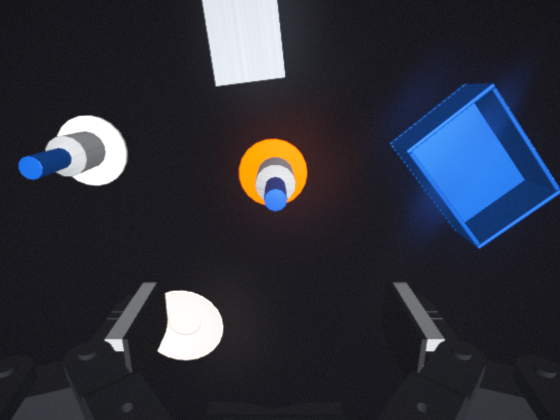

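Both plummets stand upright on their pads: white stem top at about (31,168), orange at about (275,200). I'll grip the orange one and lift it.

```bash
python3 -m handwheel '[[[0,0,0.05],0],[[0,0,0.1],0],[[0,0,0.14],0],[[0,0,0.165],0],[[0,0,0.169],0],[[0,0,0.169],0],[[0,0,0.169],0],[[0,0,0.169],0]]' && python3 -m handwheel '[[[0,0,0],0],[[0,0,0],0],[[0,0,0],0],[[0,0,0],0],[[0,0,0],0],[[0,0,0],0],[[0,0,0],0],[[0,0,0],0],[[0,0,0],0],[[0,0,0],0]]' 0.0 && python3 -m handwheel '[[[0,0,-0.01],0],[[0,0,-0.03],0],[[0,0,-0.07],0],[[0,0,-0.11],0],[[0,0,-0.15],0],[[0,0,-0.15],0],[[0,0,-0.15],0],[[0,0,-0.15],0]]'
```

```text
time: 26.3
ee_pos: [0.5448, -0.285, 0.0846]
tcp_rot: [3.137, 0.133, 0.003]
ft_force: [-0.5, 0.4, 0.1]
opening: 1.001
finger_force: 0.0
time: 27.55
ee_pos: [0.5442, -0.2846, 0.0834]
tcp_rot: [3.139, 0.133, 0.0]
ft_force: [-1.3, 1.5, 3.0]
opening: 0.195
finger_force: 58.4
time: 28.55
ee_pos: [0.543, -0.2839, 0.2308]
tcp_rot: [-3.136, -0.133, 0.006]
ft_force: [-0.2, 0.2, -4.9]
opening: 0.196
finger_force: 59.1
```

```bash
python3 -m handwheel '[[[0.001,-0.015,0],0],[[0.004,-0.045,0],0],[[0.008,-0.09,0],0],[[0.012,-0.14,0],0],[[0.016,-0.19,0],0],[[0.021,-0.24,0],0],[[0.025,-0.29,0],0],[[0.029,-0.335,0],0],[[0.032,-0.37,0],0],[[0.034,-0.39,0],0],[[0.034,-0.397,0],0],[[0.034,-0.397,0],0],[[0.034,-0.397,0],0],[[0.034,-0.397,0],0],[[0.034,-0.397,0],0]]'
python3 - <<'E'
from h import *
s=manip.observe();c=cal("wrist"); im=snap("wrist","w10"); snap("top","top10"); print(s["ee_pos"],R_(s["tcp_rot"]).round(3)[0],proj(c,[.5443,.1142,.1]),proj(c,s["ee_pos"]-[0,0,.0774]))
t=cv2.imread("pics/top10.png");sc=snap("scene","scene10"); 
a=im; b=cv2.resize(sc[150:360,190:470],(560,420)); cv2.imwrite("pics/m10.png",cv2.resize(np.hstack([a,b]),(800,300)))
E
```

```text
time: 30.42
ee_pos: [0.5445, 0.1132, 0.2333]
tcp_rot: [3.139, 0.131, 0.0]
ft_force: [0.7, -1.0, -4.6]
opening: 0.193
finger_force: 59.0
[0.54451474 0.11315011 0.23330585] [0.997 0.084 0.   ] [272.67673497 207.99042082] [274.17091106 238.0972533 ]
```

View pics/m10.png

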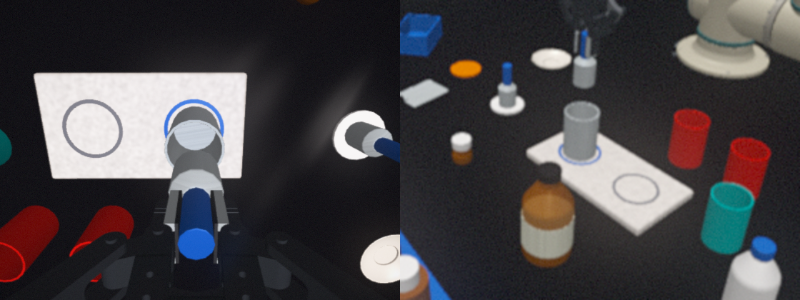

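The heavy plummet hangs upright above the beaker in the blue ring. The rim centre is at about (272,208) in the wrist picture, as predicted. I'll lower 16 mm and settle.

```bash
python3 -m handwheel '[[[0,-0.001,0.008],0],[[0,-0.001,0.016],0],[[0,-0.001,0.016],0],[[0,-0.001,0.016],0],[[0,-0.001,0.016],0],[[0,-0.001,0.016],0],[[0,-0.001,0.016],0],[[0,-0.001,0.016],0]]'
python3 - <<'E'
from h import *
s=manip.observe();c=cal("wrist"); im=snap("wrist","w11").astype(int); print(s["ee_pos"],abs(s["qd"]).max(),proj(c,[.5443,.1142,.1]))
for r in(205,212,218): print(r,im[r,222:252].mean(1).astype(int),im[r,298:328].mean(1).astype(int))
E
```

```text
time: 31.58
ee_pos: [0.5443, 0.1148, 0.2174]
tcp_rot: [3.139, 0.133, 0.0]
ft_force: [0.4, -0.7, -4.9]
opening: 0.196
finger_force: 59.0
[0.54434156 0.11484223 0.2173505 ] 0.0010786597788672919 [275.14246114 215.29888979]
205 [237 237 236 235 236 235 237 237 228 194 203 206 200 169 110 100 103 105
 105 104 104 105 105 106 107 107 106 109 119 156] [117  98  93  94  93  93  93  91  90  93  91  90  89  89  93 124 183 208
 209 212 222 234 236 233 234 233 233 234 234 233]
212 [238 237 236 234 234 234 232 225 200 202 202 188 133 103 102 102 103 105
 105 106 107 107 109 108 109 109 107 110 109 108] [ 94  93  94  94  94  93  94  94  94  93  91  91  90  91  90  90  99 144
 198 204 208 220 233 234 236 234 233 232 231 232]
218 [239 239 239 239 239 239 237 232 219 210 209 196 154 109 102 105 104 104
 107 106 110 110 108 107 109 109 111 110 111 109] [ 94  93  96  93  90  93  92  95  91  93  93  90  91  89  88  92 112 166
 204 208 207 212 230 231 230 230 229 228 229 230]
```

```bash
python3 -c "
from workcell import finish_job; print(finish_job())"
```

```text
the job is handed in; nothing more can be done
None
```

The job is handed in: the beaker is on the blue ring (about 1.5 mm off centre), the orange-pad plummet weighed 4.0 N and the white-pad one 1.0 N, and the heavier orange one is held upright and still, foot about 40 mm above the beaker's rim, with the lighter one back on the white pad.

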